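# Shim the rocking corner of a tray-filling jig plate

### The job

One corner of the aluminium tray-filling plate has lost its packer: with your fingertips, press down on its corners one after another until you find the one that rocks. Then push on the thick end of the wooden wedge lying at that corner and press it home under the foot, lying flat and firmly jammed, and press the corner once more, firmly, to check that it no longer rocks. Do not pick anything up; leave the other three wedges where they lie, and disturb nothing else.

Things in the scene. Friction and masses are not known exactly. Their poses are not given: they have to be found in the camera images.
- plate: aluminium jig plate for filling plug trays, 180 mm (its x, away from the robot) by 240 mm (its y, to the left), 8 mm thick. Origin: centre of its underside, 14 mm above the bench; at rest it is level, top at 22 mm. Two steel angles, to 40 mm above the bench, stand on the middle 104 mm of its near and far edges
- bush: fixed soft rubber bush on the bench, under the plate's middle; its bolt (to 40 mm high) holds the plate down. Origin on the bench. Under one foot, any of the four, the packer is missing: pressed there the plate rocks on this bush, about 0.8 mm per newton, at most some 6 mm, and springs level when let go. The other three corners give under 1 mm
- corner_1 (a point): point on the plate's top at its near left corner, where to press: 28 mm in from the near edge, 20 mm from the end edge; moves with the plate. Below is a rubber foot, 40 mm (x) by 24 mm (y), flush with the end edge (y = +-120 mm), centred on x = +-65 mm; its underside is 6 mm above the bench, on a hidden 6 mm packer unless that is missing
- shim_1: loose wooden wedge, flat on the bench outside the near left corner: 70 x 40 mm, 2 mm at the thin end rising to 16 mm, 50 g. Origin: centre of its underside; x points to the thin end (4 to 12 mm outside the plate at the start), along the plate's y. Where the packer is missing it slides under the foot and, pushed with 10 to 16 N, jams 20 to 25 mm inside the end edge; elsewhere the packer stops it
- shim_1_heel (a point): centre of the upright thick end face (40 mm wide, 16 mm tall) of the near left wedge, 8 mm above the bench: the face to push on
- corner_2 (a point): point on the plate's top at its near right corner, where to press: 28 mm in from the near edge, 20 mm from the end edge; moves with the plate. Below is a rubber foot, 40 mm (x) by 24 mm (y), flush with the end edge (y = +-120 mm), centred on x = +-65 mm; its underside is 6 mm above the bench, on a hidden 6 mm packer unless that is missing
- shim_2: loose wooden wedge, flat on the bench outside the near right corner: 70 x 40 mm, 2 mm at the thin end rising to 16 mm, 50 g. Origin: centre of its underside; x points to the thin end (4 to 12 mm outside the plate at the start), along the plate's y. Where the packer is missing it slides under the foot and, pushed with 10 to 16 N, jams 20 to 25 mm inside the end edge; elsewhere the packer stops it
- shim_2_heel (a point): centre of the upright thick end face (40 mm wide, 16 mm tall) of the near right wedge, 8 mm above the bench: the face to push on
- corner_3 (a point): point on the plate's top at its far left corner, where to press: 28 mm in from the far edge, 20 mm from the end edge; moves with the plate. Below is a rubber foot, 40 mm (x) by 24 mm (y), flush with the end edge (y = +-120 mm), centred on x = +-65 mm; its underside is 6 mm above the bench, on a hidden 6 mm packer unless that is missing
- shim_3: loose wooden wedge, flat on the bench outside the far left corner: 70 x 40 mm, 2 mm at the thin end rising to 16 mm, 50 g. Origin: centre of its underside; x points to the thin end (4 to 12 mm outside the plate at the start), along the plate's y. Where the packer is missing it slides under the foot and, pushed with 10 to 16 N, jams 20 to 25 mm inside the end edge; elsewhere the packer stops it
- shim_3_heel (a point): centre of the upright thick end face (40 mm wide, 16 mm tall) of the far left wedge, 8 mm above the bench: the face to push on
- corner_4 (a point): point on the plate's top at its far right corner, where to press: 28 mm in from the far edge, 20 mm from the end edge; moves with the plate. Below is a rubber foot, 40 mm (x) by 24 mm (y), flush with the end edge (y = +-120 mm), centred on x = +-65 mm; its underside is 6 mm above the bench, on a hidden 6 mm packer unless that is missing
- shim_4: loose wooden wedge, flat on the bench outside the far right corner: 70 x 40 mm, 2 mm at the thin end rising to 16 mm, 50 g. Origin: centre of its underside; x points to the thin end (4 to 12 mm outside the plate at the start), along the plate's y. Where the packer is missing it slides under the foot and, pushed with 10 to 16 N, jams 20 to 25 mm inside the end edge; elsewhere the packer stops it
- shim_4_heel (a point): centre of the upright thick end face (40 mm wide, 16 mm tall) of the far right wedge, 8 mm above the bench: the face to push on
- seed_tin: small seed tin, 48 mm across, 42 mm tall, standing between the two left-hand wedges (loose, not part of the job). Origin: under its middle, at the bench
- pot: small grey plastic pot, 52 mm across, 48 mm tall, standing between the two right-hand wedges (loose, not part of the job). Origin: under its middle, at the bench
- pan: shallow steel pan, 150 mm across, 42 mm tall, left of the plate (loose, not part of the job). Origin: under its middle, at the bench
- striker: white plastic striking-off board, 240 x 85 mm, 18 mm tall at its ribbed edge, lying beyond the plate (loose, not part of the job). Origin: under its middle, at the bench
- sprayer: milky plastic bottle with a grey cap, 68 mm across, 170 mm tall, to the far right (loose, not part of the job). Origin: under its middle, at the bench
- brush: hand brush, 220 mm long, lying to the near right (loose, not part of the job). Origin: under its middle, at the bench
- trowel: hand trowel, about 260 mm long, 25 mm tall, lying to the far left (loose, not part of the job). Origin: where its blade meets the handle, at the bench
Not all that is in view belongs to the job. What is shaped like the shim_3 but red is not meant.

How it is judged:
By the outcome, as a careful person would: the job done as asked, in the order asked, and still so for the second after the job is handed in, with the robot touching nothing.
It also fails if it takes over 64 s, if anything falls off the work surface, if the arm or the gripper's body presses on something with over 40 N, if the wrist force passes 120 N, or if a joint passes its speed limit or range.

### The arm

A 6-joint arm with a two-finger parallel gripper is mounted at the origin on the work surface. World frame = base frame: x ahead of the robot, y to its left, z up, the work surface at z = 0. Lengths are in m, angles in rad, forces in N, time in s.
With the tool pointing down it reaches from about 0.35 to 0.85 m from the base axis. Payload 8.1 kg.
Tool frame: the origin (TCP) lies midway between the tips of the shut fingers; the grasp point (between the pads) lies robot.grasp_offset behind it (robot.grasp_offset is the distance from the TCP to the grasp point, in m); z points along the fingers, y is the direction in which the jaws open and shut (so a half turn about z gives the same grasp; the last joint's range is limited). The gripper opens to 93 mm and grips with 3 to 60 N. Pads are 15 mm wide; open, the fingers measure 128 mm over their backs; the gripper's body (75 mm by 188 mm) begins 65 mm behind the grasp point.
Start: joints at [1.068, 0.13, 1.488, -0, 1.523, -0.085], TCP at [0.243, 0.548, 0.219] pointing down, gripper open.
Joint ranges: [-2.96, 2.96], [-0.89, 2.26], [0.02, 2.5], [-1.34, 4.48], [0, 2.73], [-2.66, 2.66]. Speed limits (rad/s): [2.39, 2.39, 2.79, 3.14, 3.14, 3.14].

### API

Orientations are given as a rotation vector (axis times angle).
In Python, from plant import robot gives the robot as it stands.
- The arm moves only by the shell command python3 -m handwheel 'ROWS' [OPENING] [FORCE]. ROWS is text: rows parted by semicolons, each of 6 numbers parted by spaces: the shift along the world's x, y, z each as a share of 0.3 m, from -1 to 1, then the turn, a rotation vector about the world's x, y, z each as a share of 45 degrees, from -1 to 1. A call has 1 to 5 rows; each row is the pose to reach, as a shift and turn from the pose commanded when the call began; what a row does not reach only later rows make up. A row lasts 1/10 s, in which the tool goes at most 50 mm and 8.59 degrees, less where a joint would pass 70% of its speed; a pose out of reach is approached as far as the arm can. A call with a number of a shift or a turn outside -1 to 1 is refused whole. A call with a gripper value outside its range is refused whole. OPENING is the closure, from -1 (fully open) to 1 (shut), set as the call begins (- or left out, the last holds). The fingers move at their own pace and stop on an object; FORCE is the grip in N (left out, the last holds). Time passes only in rows, so rows that repeat a pose let the fingers close. It gives the time, the measured TCP pose, the force and the opening at its end, in the units of the state.
- robot.read_state(): the state, without advancing time (a new reading comes with each control period).
- robot.read_camera(name): name is "side" or "top" or "wrist"; returns (picture, depth): 384x512x3 uint8, red, green, blue; 384x512 float32, m along the optical axis (not along the pixel's ray), 0 where there is no reading.
- robot.camera_model(name): a dict with "camera_matrix" (3x3 intrinsics, pixels), "dist" ([k1, k2, p1, p2, k3] as OpenCV has them; the pictures are not rectified), "pose" (4x4, takes a point from camera to world coordinates); the wrist camera has in their place "tool_from_camera" (4x4, takes a point from camera to tool coordinates, whose origin is the TCP and whose axes are the flange's). Camera axes: x right, y down, z forward; pixel columns grow to the right and rows downward; lengths in m; the calibration is good to about 2 mm. A picture is of the moment at which its call begins: read the wrist's pose just before it. camera_model takes no time and is no camera call.
- robot.close_job(): hands the job in, once; it reports no verdict.
Trained networks look in the newest picture that a camera, given by its name, has taken for a name from the list of things; names that differ only in an ending like _2 or _b are one class to them, and where a whole thing is asked for, a point or a joint stands for the part that bears it (a point fixed in the world has none). Each returns a list of dicts, best first, with "conf" (0 to 1); they miss things now and then, are a little off and sometimes report something else, mostly with a low value. They report only what shows in the picture. A call takes as long as a camera call. They do not tell look-alikes from the thing itself.
- robot.look_for(camera, query): "rect" ([centre column, centre row, width, height] in pixels, round what is visible of it).
- robot.silhouettes(camera, query): "pixels" (384x512 bool, what is visible of it) and "rect" ([centre column, centre row, width, height] in pixels, round what is visible of it).
- robot.tip_of(camera, query): "at" ([row, column] in pixels: a listed point, or the origin of a listed thing).
The state is a dict: "t": time; "q": joint angles; "dq": joint speeds; "joint_torque": joint torques, N m; "tool_pos": TCP position; "orientation": TCP orientation; "force": force on the tool from outside, world axes, zero at the start; "wrist_torque": the same for the moment, N m; "opening": finger opening in m.
Only numpy, scipy, OpenCV 4.12 (cv2) and the standard library are available. Lean on these libraries where they do the work, as an engineer would, in place of code of your own. Each camera call takes 0.05 s, during which the arm holds its last target.

## Working session

There is one attempt and no reset: what is moved stays moved. The work goes in short steps, Python scripts to look and compute and a shell command to move; the robot and the scene stay as the last step left them, time stands still between calls to the robot, and variables do not carry over. Pictures are saved under pics/ and viewed, and the job is handed in when it is done.

```bash
ls; mkdir -p pics; cat > h.py <<'E'
import numpy as np,cv2
from plant import robot
def snap(n,f):
    p,d=robot.read_camera(n); cv2.imwrite('pics/'+f,p[:,:,::-1]); return p,d
def world(n,u,v,z=None,depth=None,T=None):
    m=robot.camera_model(n); K=np.array(m['camera_matrix']);D=np.array(m['dist'])
    T=np.array(m['pose']) if T is None else T
    x=cv2.undistortPoints(np.array([[[u,v]]],float),K,D)[0,0]
    r=T[:3,:3]@np.array([x[0],x[1],1]);o=T[:3,3]
    s=depth if depth is not None else (z-o[2])/r[2]
    return o+s*r
E
python3 - <<'E'
from h import *
for n in('top','side'):
    p,d=snap(n,n+'0.png'); m=robot.camera_model(n); print(n,np.round(m['pose'],3).tolist(),np.round(m['camera_matrix'],1).tolist())
s=robot.read_state();print(s);print(robot.grasp_offset)
E
```

```text
pics
top [[-0.007, -0.992, 0.127, 0.387], [-1.0, 0.009, 0.012, -0.018], [-0.013, -0.127, -0.992, 1.301], [0.0, 0.0, 0.0, 1.0]] [[420.9, 0.0, 259.1], [0.0, 420.9, 197.6], [0.0, 0.0, 1.0]]
side [[-0.977, -0.159, 0.139, 0.409], [-0.212, 0.75, -0.627, 0.643], [-0.004, -0.642, -0.767, 0.811], [0.0, 0.0, 0.0, 1.0]] [[385.7, 0.0, 253.2], [0.0, 385.7, 192.9], [0.0, 0.0, 1.0]]
{'t': 0.1, 'q': array([ 1.06763238e+00,  1.31067402e-01,  1.48919779e+00, -8.96295256e-06,
        1.52300691e+00, -8.54025963e-02]), 'dq': array([ 0.00088729, -0.00210602, -0.00375898, -0.00021602,  0.0002462 ,
        0.00161879]), 'joint_torque': array([-3.44975097e-04, -5.61342180e+01, -4.93094552e+01,  7.68833980e-02,
        2.91797658e-02, -4.37067104e-05]), 'tool_pos': array([0.24315768, 0.54794232, 0.2176882 ]), 'orientation': array([-6.51356348e-01, -3.07283684e+00,  2.52835656e-03]), 'force': array([-0.20305354,  0.06147218,  0.85004899]), 'wrist_torque': array([-0.01195704,  0.06377964,  0.00092728]), 'opening': 0.09277775759657693}
0.0188
```

View pics/top0.png

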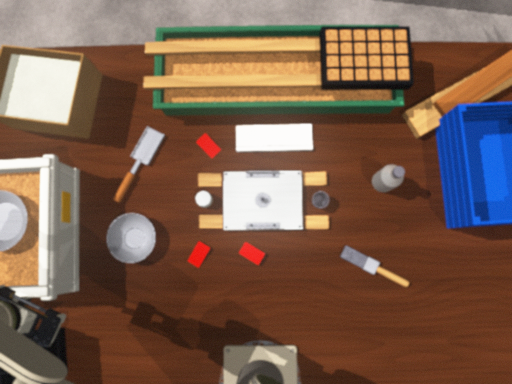

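View pics/side0.png

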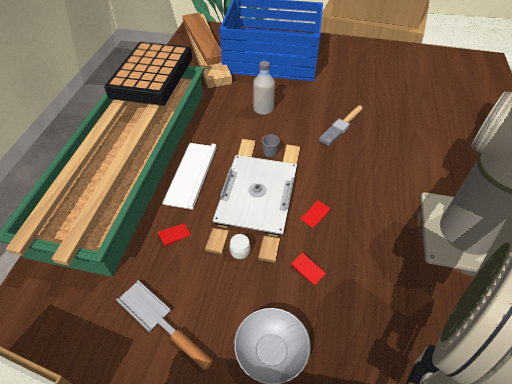

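The top view shows the plate at about (263,200). The wooden wedges are at (210,180) far left, (210,222) near left, (316,178) far right and (316,222) near right. The red look-alikes are at (207,146), (199,255) and (252,253), and I'll leave those alone. The tin is at (204,199) and the pot at (320,200).

```bash
python3 - <<'E'
from h import *
p,d=snap('top','top1.png')
c=p[155:245,185:345];cv2.imwrite('pics/crop1.png',cv2.resize(c,None,fx=5,fy=5,interpolation=cv2.INTER_CUBIC)[:,:,::-1])
for q,z in(('plate',.022),('shim_1',.009),('corner_1',.022),('shim_1_heel',.008),('seed_tin',0.042),('pot',.048)):
    if 'heel' in q or 'corner' in q:
        for r in robot.tip_of('top',q): print(q,round(r['conf'],2),np.round(r['at'],1),np.round(world('top',r['at'][1],r['at'][0],z),4))
    else:
        for r in robot.silhouettes('top',q):
            m=r['pixels'].astype(np.uint8);(cu,cv_),(w,h),a=cv2.minAreaRect(cv2.findNonZero(m))
            B=cv2.boxPoints(((cu,cv_),(w,h),a))
            W=np.array([world('top',*b,z) for b in B])
            print(q,round(r['conf'],2),np.round((cu,cv_,w,h,a),1),np.round(W.mean(0),4),np.round(W[:,:2],3).tolist(),np.round(world('top',*np.argwhere(m).mean(0)[::-1],z),4))
print(robot.read_state()['t'])
E
```

```text
plate 0.69 [262.5 200.   60.   79.   90. ] [ 0.5433 -0.0122  0.022 ] [[0.637, 0.109], [0.635, -0.135], [0.45, -0.131], [0.452, 0.108]] [ 0.542  -0.0121  0.022 ]
shim_1 0.87 [198.6 253.9  13.2  23.1  29.1] [0.3801 0.1843 0.009 ] [[0.359, 0.219], [0.421, 0.185], [0.401, 0.149], [0.34, 0.183]] [0.3799 0.1845 0.009 ]
shim_1 0.83 [211. 221.  12.  22.  90.] [0.4804 0.1469 0.009 ] [[0.499, 0.181], [0.499, 0.113], [0.462, 0.113], [0.462, 0.181]] [0.4805 0.1467 0.009 ]
shim_1 0.83 [314.6 178.1  12.9  23.2  86.8] [ 0.6112 -0.175   0.009 ] [[0.63, -0.138], [0.633, -0.21], [0.593, -0.212], [0.589, -0.14]] [ 0.6112 -0.1754  0.009 ]
shim_1 0.69 [136.7 165.8  20.2  79.8  27.6] [0.6573 0.3832 0.009 ] [[0.56, 0.468], [0.786, 0.357], [0.754, 0.298], [0.529, 0.41]] [0.6895 0.3693 0.009 ]
shim_1 0.61 [252.  252.5  23.9  13.6  33.7] [0.3833 0.0211 0.009 ] [[0.386, 0.063], [0.421, 0.04], [0.38, -0.021], [0.346, 0.003]] [0.3829 0.0207 0.009 ]
shim_1 0.6 [210.  179.5  13.   22.   90. ] [0.61  0.151 0.009] [[0.631, 0.186], [0.63, 0.117], [0.589, 0.116], [0.59, 0.185]] [0.6104 0.1515 0.009 ]
shim_1 0.53 [316.
[... 313 characters left out ...]
_1 0.66 [220.  225.9] [0.4821 0.0997 0.022 ]
shim_1_heel 0.87 [222.2 200.2] [0.477  0.1804 0.008 ]
shim_1_heel 0.56 [139.9 274.6] [ 0.7348 -0.052   0.008 ]
shim_1_heel 0.44 [198.4 316.2] [ 0.5477 -0.1784  0.008 ]
seed_tin 0.73 [204.3 198.8  15.6  14.8  45. ] [0.5455 0.1636 0.042 ] [[0.547, 0.196], [0.578, 0.165], [0.544, 0.131], [0.513, 0.163]] [0.5459 0.1637 0.042 ]
seed_tin 0.43 [388.8 177.4  22.6  34.5  54.5] [ 0.6059 -0.3969  0.042 ] [[0.604, -0.334], [0.665, -0.423], [0.608, -0.46], [0.547, -0.371]] [ 0.6054 -0.3948  0.042 ]
pot 0.7 [321.  198.5  15.   16.   90. ] [ 0.5423 -0.1878  0.048 ] [[0.565, -0.164], [0.565, -0.212], [0.519, -0.211], [0.52, -0.163]] [ 0.5414 -0.1867  0.048 ]
0.45
```

View pics/crop1.png

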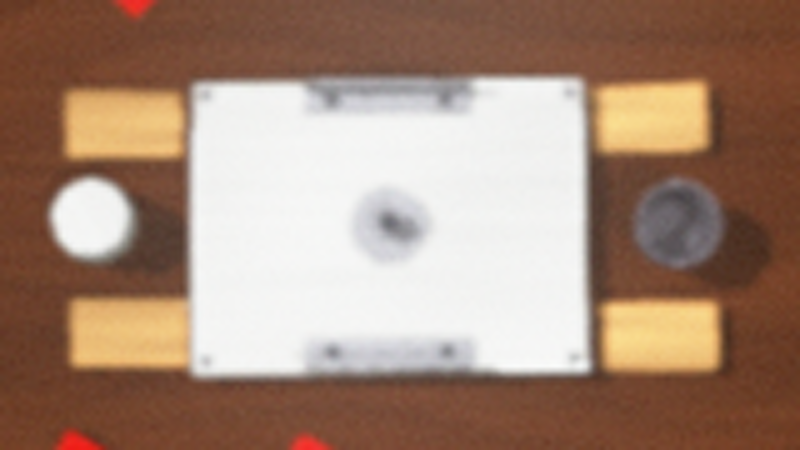

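The four wedges measure about 70x40 mm, and the plate measures about 185x240 mm with its centre at about (0.542,-0.012). Expected corner points are x 0.480/0.604, y 0.088/-0.112, which agrees with the detections. I'll shut the fingers, turn the jaw axis along x and go over corner_1.

```bash
python3 -m handwheel '0.38 -0.74 0 0 0 -0.95;0.38 -0.74 0 0 0 -0.95;0.38 -0.74 0 0 0 -0.95;0.38 -0.74 0 0 0 -0.95;0.38 -0.74 0 0 0 -0.95' 1 30; python3 -m handwheel '0.41 -0.79 -0.2 0 0 -0.52;0.41 -0.79 -0.2 0 0 -0.52;0.41 -0.79 -0.2 0 0 -0.52;0.41 -0.79 -0.2 0 0 -0.52;0.41 -0.79 -0.2 0 0 -0.52'
```

```text
t: 0.95
tool_pos: [0.3579, 0.3247, 0.2188]
orientation: [1.734, 2.619, 0.001]
force: [0.9, 0.2, 0.5]
opening: 0.0576
t: 1.45
tool_pos: [0.4705, 0.108, 0.1638]
orientation: [2.223, 2.219, 0.001]
force: [1.2, 0.2, -0.9]
opening: 0.0176
```

```bash
python3 -m handwheel '0.03 -0.06 0 0 0 0;0.03 -0.06 0 0 0 0;0.03 -0.06 0 0 0 0;0.03 -0.06 0 0 0 0'; cat >> h.py <<'E'
from scipy.spatial.transform import Rotation as R
def wristT():
    s=robot.read_state();T=np.eye(4);T[:3,:3]=R.from_rotvec(s['orientation']).as_matrix();T[:3,3]=s['tool_pos']
    return T@np.array(robot.camera_model('wrist')['tool_from_camera'])
E
python3 - <<'E'
from h import *
T=wristT();p,d=snap('wrist','w1.png');np.save('w1T.npy',T);np.save('w1d.npy',d);print(np.round(T,3))
for q in('corner_1','shim_1_heel'):
  for r in robot.tip_of('wrist',q):
    print(q,r['conf'],np.round(r['at']),world('wrist',r['at'][1],r['at'][0],.022 if 'cor' in q else .008,T=T))
E
```

```text
t: 1.85
tool_pos: [0.4786, 0.0929, 0.1641]
orientation: [-2.222, -2.221, -0.001]
force: [0.3, 0.0, -1.2]
opening: 0.0004
[[ 1.     0.     0.001  0.478]
 [ 0.    -0.965 -0.264  0.166]
 [ 0.     0.264 -0.965  0.331]
 [ 0.     0.     0.     1.   ]]
corner_1 0.96 [184. 388.] [0.60735938 0.08789848 0.022     ]
corner_1 0.78 [358. 254.] [ 0.4815477  -0.11015459  0.022     ]
shim_1_heel 0.7 [ 75. 252.] [0.47872891 0.18536008 0.008     ]
```

View pics/w1.png

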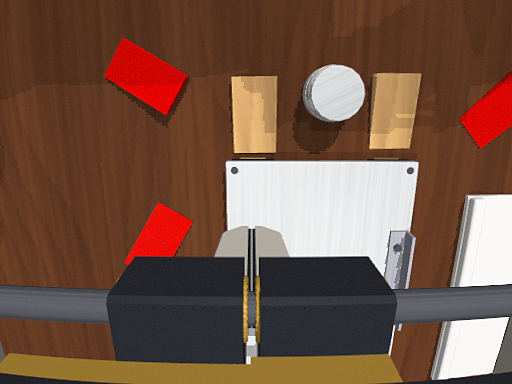

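The wrist view shows the plate's left edge at row 161, the wooden wedges at (254,114) and (395,110) and the tin at (333,93). Its measurements agree with the top camera within a few mm. Next I descend over corner_1.

```bash
python3 -m handwheel '0.005 -0.015 -0.16 0 0 0;0.005 -0.015 -0.32 0 0 0;0.005 -0.015 -0.45 0 0 0;0.005 -0.015 -0.45 0 0 0;0.005 -0.015 -0.45 0 0 0'; python3 -m handwheel '0 0 -0.01 0 0 0;0 0 -0.015 0 0 0;0 0 -0.02 0 0 0;0 0 -0.02 0 0 0'
```

```text
t: 2.5
tool_pos: [0.4796, 0.088, 0.0287]
orientation: [-2.221, -2.22, 0.002]
force: [0.8, -1.3, 0.3]
opening: 0.0006
t: 2.9
tool_pos: [0.4805, 0.0874, 0.0231]
orientation: [2.223, 2.22, 0.001]
force: [-0.6, 0.4, 0.7]
opening: 0.0004
```

```bash
python3 -m handwheel '0 0 -0.007 0 0 0;0 0 -0.007 0 0 0;0 0 -0.007 0 0 0'; python3 -m handwheel '0 0 -0.007 0 0 0;0 0 -0.007 0 0 0;0 0 -0.007 0 0 0'
```

```text
t: 3.2
tool_pos: [0.4808, 0.0875, 0.0222]
orientation: [2.223, 2.219, 0.001]
force: [-6.1, -0.6, 13.9]
opening: 0.0006
t: 3.5
tool_pos: [0.4809, 0.0875, 0.0221]
orientation: [2.223, 2.22, 0.0]
force: [-17.0, -2.0, 36.0]
opening: 0.0004
```

Corner_1 is firm: 36 N with about 0.1 mm of give. I'll lift and go to corner_2.

```bash
python3 -m handwheel '0 0 0.16 0 0 0;0 -0.16 0.2 0 0 0;0 -0.32 0.2 0 0 0;0 -0.48 0.2 0 0 0;0 -0.667 0.2 0 0 0'; python3 -m handwheel '0 -0.03 0 0 0 0;0 -0.03 0 0 0 0;0 -0.03 -0.13 0 0 0;0 -0.03 -0.17 0 0 0;0 -0.03 -0.17 0 0 0'
```

```text
t: 4.0
tool_pos: [0.4804, -0.1082, 0.0793]
orientation: [2.221, 2.22, 0.001]
force: [1.8, -0.1, 0.1]
opening: 0.0004
t: 4.5
tool_pos: [0.4778, -0.1134, 0.025]
orientation: [-2.218, -2.217, 0.004]
force: [-0.9, 0.3, -0.4]
opening: 0.0006
```

```bash
python3 -m handwheel '0 0 -0.01 0 0 0;0 0 -0.01 0 0 0;0 0 -0.01 0 0 0;0 0 -0.01 0 0 0'; python3 -m handwheel '0 0 -0.007 0 0 0;0 0 -0.007 0 0 0;0 0 -0.007 0 0 0'
```

```text
t: 4.9
tool_pos: [0.481, -0.1157, 0.0256]
orientation: [2.222, 2.219, 0.001]
force: [0.2, -0.6, 0.1]
opening: 0.0003
t: 5.2
tool_pos: [0.4802, -0.1156, 0.0225]
orientation: [-2.223, -2.219, 0.0]
force: [0.7, 0.1, -0.2]
opening: 0.0009
```

```bash
python3 -m handwheel '0 0 -0.007 0 0 0;0 0 -0.007 0 0 0;0 0 -0.007 0 0 0'; python3 -m handwheel '0 0 -0.004 0 0 0;0 0 -0.004 0 0 0;0 0 -0.004 0 0 0'
```

```text
t: 5.5
tool_pos: [0.4804, -0.1158, 0.0206]
orientation: [2.223, 2.219, -0.0]
force: [-1.7, -0.4, 1.8]
opening: 0.0004
t: 5.8
tool_pos: [0.4804, -0.1158, 0.0193]
orientation: [2.223, 2.219, -0.0]
force: [-1.7, -1.4, 3.2]
opening: 0.0004
```

```bash
python3 -m handwheel '0 0 -0.008 0 0 0;0 0 -0.008 0 0 0;0 0 -0.008 0 0 0;0 0 -0.008 0 0 0'; python3 -m handwheel '0 0 0.05 0 0 0;0 0 0.16 0 0 0;0 0 0.2 0 0 0;0 -0.1 0.2 0 0 0;0 -0.23 0.2 0 0 0'
```

```text
t: 6.2
tool_pos: [0.4804, -0.1158, 0.017]
orientation: [2.223, 2.219, -0.0]
force: [-1.3, -2.4, 4.9]
opening: 0.0008
t: 6.7
tool_pos: [0.4809, -0.184, 0.077]
orientation: [2.219, 2.222, 0.002]
force: [0.7, -0.7, -1.5]
opening: 0.0006
```

Corner_2 rocks: 5 mm of give at 4.9 N. So the wedge to use is shim_2, the wooden one at top pixel (316,221). I'll move out beyond its heel and take a close look.

```bash
python3 -m handwheel '0 -0.16 0.1 0 0 0;0 -0.22 0.1 0 0 0;0 -0.22 0.1 0 0 0;0 -0.22 0.1 0 0 0;0 -0.22 0.1 0 0 0'; python3 - <<'E'
from h import *
T=wristT();p,d=snap('wrist','w2.png');print(T[:3,3])
p2,d2=snap('top','top2.png')
c=p2[150:250,270:350];cv2.imwrite('pics/crop2.png',cv2.resize(c,None,fx=6,fy=6,interpolation=cv2.INTER_CUBIC)[:,:,::-1])
for cam in('wrist','top'):
  TT=T if cam=='wrist' else None
  for q in('shim_2_heel',):
    for r in robot.tip_of(cam,q): print(cam,r['conf'],np.round(r['at']),world(cam,r['at'][1],r['at'][0],.008,T=TT))
  for r in robot.silhouettes(cam,'shim_2'):
    B=cv2.boxPoints(cv2.minAreaRect(cv2.findNonZero(r['pixels'].astype(np.uint8))))
    print(cam,round(r['conf'],2),np.round(B).tolist(),np.round([world(cam,*b,.009,T=TT)[:2] for b in B],3).tolist())
E
```

```text
t: 7.2
tool_pos: [0.4798, -0.2491, 0.1056]
orientation: [-2.221, -2.219, -0.0]
force: [-0.4, 0.7, -0.4]
opening: 0.0005
[ 0.47983978 -0.17593077  0.27206349]
wrist 0.84 [141. 248.] [ 0.47717962 -0.20899568  0.008     ]
wrist 0.92 [[221.0, 49.0], [275.0, 49.0], [275.0, 145.0], [221.0, 145.0]] [[0.458, -0.142], [0.497, -0.142], [0.498, -0.212], [0.456, -0.212]]
wrist 0.8 [[395.0, 49.0], [451.0, 49.0], [451.0, 142.0], [395.0, 142.0]] [[0.585, -0.14], [0.63, -0.137], [0.638, -0.208], [0.591, -0.209]]
top 0.66 [183. 383.] [ 0.59442644 -0.3888443   0.008     ]
top 0.6 [224. 326.] [ 0.46668673 -0.20563971  0.008     ]
top 0.18 [181. 211.] [0.60630201 0.14728943 0.008     ]
top 0.82 [[200.0, 214.0], [223.0, 214.0], [223.0, 228.0], [200.0, 228.0]] [[0.502, 0.181], [0.502, 0.11], [0.459, 0.11], [0.459, 0.181]]
top 0.8 [[188.0, 261.0], [199.0, 241.0], [209.0, 247.0], [198.0, 267.0]] [[0.359, 0.218], [0.418, 0.184], [0.399, 0.151], [0.341, 0.185]]
top 0.71 [[196.0, 141.0], [206.0, 132.0], [221.0, 150.0], [211.0, 158.0]] [[0.735, 0.197], [0.763, 0.165], [0.704, 0.117], [0.677, 0.148]]
top 0.67 [[302.0, 171.0], [327.0, 171.0], [327.0, 185.0], [302.0, 185.0]] [[0.634, -0.136], [0.633, -0.214], [0.589, -0.213], [0.59, -0.135]]
top 0.61 [[198.0, 173.0], [221.0, 173.0], [221.0, 186.0], [198.0, 186.0]] [[0.631, 0.189], [0.63, 0.117], [0.589, 0.116], [0.59, 0.188]]
top 0.55 [[305.0, 215.0], [328.0, 215.0], [328.0, 228.0], [305.0, 228.0]] [[0.496, -0.143], [0.496, -0.213], [0.456, -0.212], [0.456, -0.142]]
top 0.55 [[239.0, 252.0], [246.0, 241.0], [264.0, 253.0], [257.0, 264.0]] [[0.386, 0.06], [0.417, 0.039], [0.38, -0.016], [0.35, 0.005]]
```

View pics/w2.png

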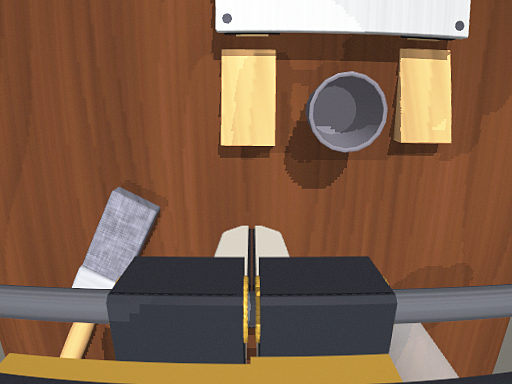

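View pics/crop2.png

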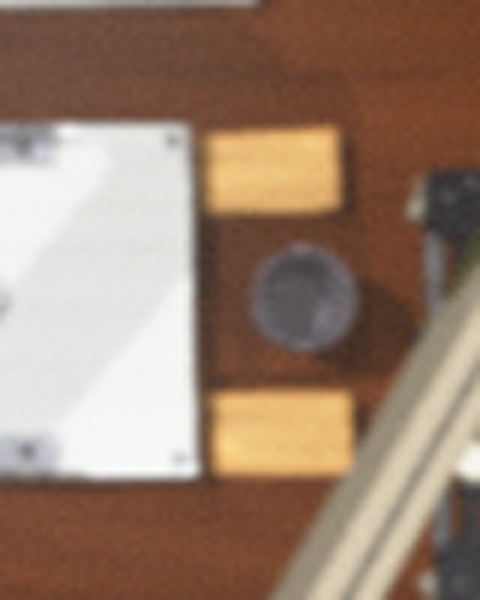

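The crop confirms shim_2 as plain wood: wrist view (248,97), heel at row 145, about (0.477,-0.211). The pot at (348,110) and the brush at (120,230) are clear of the finger path. I'll descend behind the heel.

```bash
python3 -m handwheel '-0.01 0 -0.15 0 0 0;-0.01 0 -0.28 0 0 0;-0.01 0 -0.32 0 0 0;-0.01 0 -0.32 0 0 0;-0.01 0 -0.32 0 0 0';python3 -m handwheel '0 0.01 -0.005 0 0 0;0 0.02 -0.01 0 0 0;0 0.03 -0.01 0 0 0;0 0.04 -0.01 0 0 0;0 0.04 -0.01 0 0 0'
```

```text
t: 8.0
tool_pos: [0.4783, -0.2511, 0.0123]
orientation: [2.222, 2.219, 0.001]
force: [0.8, 0.4, 1.0]
opening: 0.0005
t: 8.5
tool_pos: [0.4774, -0.2382, 0.0081]
orientation: [2.223, 2.22, 0.0]
force: [0.3, 0.2, 0.1]
opening: 0.0006
```

```bash
python3 -m handwheel '0 0.01 -0.007 0 0 0;0 0.02 -0.007 0 0 0;0 0.03 -0.007 0 0 0;0 0.04 -0.007 0 0 0;0 0.05 -0.007 0 0 0';python3 -m handwheel '0 0.01 0 0 0 0;0 0.02 0 0 0 0;0 0.03 0 0 0 0;0 0.04 0 0 0 0;0 0.05 0 0 0 0'
```

```text
t: 9.0
tool_pos: [0.4773, -0.2233, 0.0057]
orientation: [-2.223, -2.22, 0.0]
force: [0.6, 0.2, 0.4]
opening: 0.0007
t: 9.5
tool_pos: [0.4773, -0.2084, 0.0057]
orientation: [2.223, 2.22, -0.0]
force: [0.2, 0.3, 0.9]
opening: 0.0007
```

```bash
python3 -m handwheel '0 0.007 0 0 0 0;0 0.014 0 0 0 0;0 0.021 0 0 0 0;0 0.028 0 0 0 0;0 0.035 0 0 0 0'; python3 - <<'E'
from h import *
T=wristT();p,d=snap('wrist','w3.png')
E
```

```text
t: 10.0
tool_pos: [0.4773, -0.198, 0.0057]
orientation: [2.223, 2.22, -0.0]
force: [-0.5, -0.0, 0.8]
opening: 0.0002
```

View pics/w3.png

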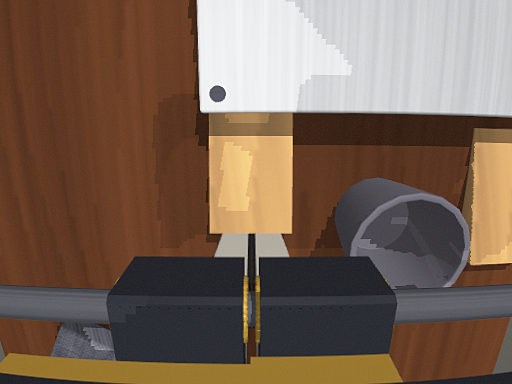

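The wedge (209–292 px across) is going under the plate edge (row 112) squarely against the fingertips. I'll keep creeping in.

```bash
python3 -m handwheel '0 0.005 0 0 0 0;0 0.01 0 0 0 0;0 0.015 0 0 0 0;0 0.02 0 0 0 0;0 0.025 0 0 0 0';  python3 -m handwheel '0 0.003 0 0 0 0;0 0.006 0 0 0 0;0 0.009 0 0 0 0;0 0.009 0 0 0 0'
```

```text
t: 10.55
tool_pos: [0.4773, -0.1905, 0.0057]
orientation: [-2.223, -2.22, 0.0]
force: [-0.2, -1.4, -0.9]
opening: 0.0007
t: 10.95
tool_pos: [0.4774, -0.1888, 0.0059]
orientation: [2.222, 2.219, -0.001]
force: [-0.2, -5.6, -1.4]
opening: 0.0006
```

```bash
python3 -m handwheel '0 0.003 0 0 0 0;0 0.006 0 0 0 0;0 0.006 0 0 0 0';  python3 -m handwheel '0 0.003 0 0 0 0;0 0.003 0 0 0 0;0 0.003 0 0 0 0'
```

```text
t: 11.25
tool_pos: [0.4775, -0.1875, 0.006]
orientation: [2.222, 2.218, -0.002]
force: [0.5, -7.8, -1.4]
opening: 0.0005
t: 11.55
tool_pos: [0.4775, -0.1868, 0.006]
orientation: [2.222, 2.218, -0.002]
force: [0.0, -8.2, -2.0]
opening: 0.0005
```

```bash
python3 -m handwheel '0 0.003 0 0 0 0;0 0.006 0 0 0 0;0 0.006 0 0 0 0;0 0.006 0 0 0 0';  python3 -m handwheel '0 0.003 0 0 0 0;0 0.006 0 0 0 0;0 0.006 0 0 0 0;0 0.006 0 0 0 0'
```

```text
t: 11.95
tool_pos: [0.4776, -0.1853, 0.0061]
orientation: [2.221, 2.218, -0.003]
force: [-0.3, -9.3, -1.9]
opening: 0.0005
t: 12.35
tool_pos: [0.4776, -0.1838, 0.0061]
orientation: [2.221, 2.217, -0.003]
force: [-0.7, -11.5, -2.9]
opening: 0.0005
```

```bash
python3 -m handwheel '0 0.003 0 0 0 0;0 0.005 0 0 0 0;0 0.005 0 0 0 0;0 0.005 0 0 0 0'; python3 - <<'E'
from h import *
T=wristT();p,d=snap('wrist','w4.png')
B=[(250,112,.022),(250,225,.016)]
for b in B: print(world('wrist',*b,T=T))
E
```

```text
t: 12.75
tool_pos: [0.4776, -0.1826, 0.0062]
orientation: [2.221, 2.217, -0.003]
force: [-0.6, -13.3, -3.1]
opening: 0.0007
[ 0.47695835 -0.11553611  0.022     ]
[ 0.47685861 -0.1694367   0.016     ]
```

View pics/w4.png

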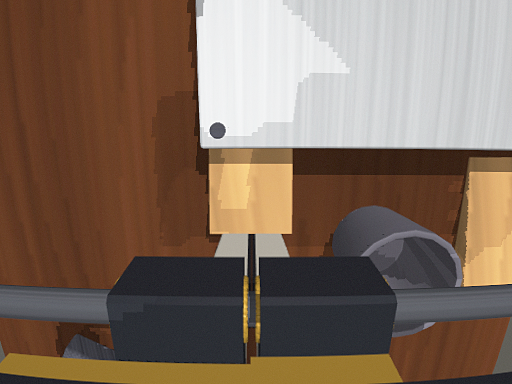

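```bash
python3 -m handwheel '0 0.003 0 0 0 0;0 0.005 0 0 0 0;0 0.005 0 0 0 0;0 0.005 0 0 0 0'; python3 - <<'E'
from h import *
T=wristT()
a=world('wrist',250,148,.022,T=T);b=world('wrist',250,234,.016,T=T);print(a,b,'inside',70-1000*(a-b)[1])
E
```

```text
t: 13.2
tool_pos: [0.4776, -0.1814, 0.0062]
orientation: [2.221, 2.217, -0.004]
force: [-0.3, -14.2, -4.7]
opening: 0.0006
[ 0.47693229 -0.12980433  0.022     ] [ 0.47684229 -0.17289428  0.016     ] inside 26.91005022663755
```

About 26 mm is inside by image and the push is at 14 N, so it is jammed. I'll back straight off, lift, and look before the check press.

```bash
python3 -m handwheel '0 -0.02 0 0 0 0;0 -0.06 0 0 0 0;0 -0.12 0 0 0 0;0 -0.15 0.1 0 0 0;0 -0.15 0.25 0 0 0';python3 -m handwheel '0 0 0.1 0 0 0;0 0 0.1 0 0 0;0 0 0.1 0 0 0'; python3 - <<'E'
from h import *
T=wristT();p,d=snap('wrist','w5.png');print(T[:3,3])
np.save('w5T.npy',T);np.save('w5d.npy',d)
E
```

```text
t: 13.7
tool_pos: [0.4747, -0.2235, 0.0784]
orientation: [-2.22, -2.214, 0.002]
force: [-0.1, -0.6, -0.0]
opening: 0.0005
t: 14.0
tool_pos: [0.4778, -0.2242, 0.1114]
orientation: [2.222, 2.219, 0.001]
force: [-0.7, 0.6, 0.2]
opening: 0.0008
[ 0.47743484 -0.15056874  0.27768952]
```

View pics/w5.png

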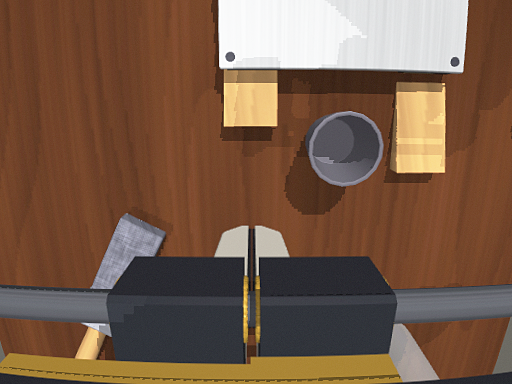

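```bash
python3 - <<'E'
from h import *
T=np.load('w5T.npy');d=np.load('w5d.npy')
a=world('wrist',250,70,.022,T=T);b=world('wrist',250,126.5,.016,T=T);print(a,b,'inside',70-1000*(a-b)[1])
for u in(230,240,250,260,270):
  for v in(76,90,105,115,122,130): print(np.round(1000*world('wrist',u,v,depth=np.median(d[v-1:v+2,u-1:u+2]),T=T)[2],1),end=' ')
  print()
for u,v in((240,30),(330,40),(440,60),(240,65),(420,165)): print(u,v,world('wrist',u,v,depth=np.median(d[v-1:v+2,u-1:u+2]),T=T))
E
```

```text
[ 0.47701648 -0.13213335  0.022     ] [ 0.47695049 -0.17268138  0.016     ] inside 29.451970947562543
8.3 11.0 12.9 14.8 15.8 0.7 
8.7 10.8 13.6 14.4 15.3 0.2 
8.8 11.0 13.4 14.8 15.1 0.6 
9.6 10.9 13.6 15.1 16.2 0.2 
9.1 10.8 13.4 15.6 16.0 0.6 
240 30 [ 0.47010787 -0.10508537  0.02296048]
330 40 [ 0.53294754 -0.11138913  0.02396412]
440 60 [ 0.61543425 -0.122184    0.02311727]
240 65 [ 0.46996635 -0.12877586  0.02315265]
420 165 [ 0.61226781 -0.20193658  0.01511205]
```

The wedge lies flat: its height runs evenly from 8.5 mm at the plate edge to 16 mm at the heel, and the plate is level. Now the firm check press on corner_2.

```bash
python3 -m handwheel '0.008 0.15 0 0 0 0;0.008 0.3 0 0 0 0;0.008 0.37 0 0 0 0;0.008 0.37 -0.14 0 0 0;0.008 0.37 -0.27 0 0 0';python3 -m handwheel '0 0 0 0 0 0;0 0 -0.01 0 0 0;0 0 -0.01 0 0 0;0 0 -0.01 0 0 0'
```

```text
t: 14.55
tool_pos: [0.4795, -0.1115, 0.0279]
orientation: [2.221, 2.222, 0.0]
force: [-0.4, -0.2, -0.2]
opening: 0.001
t: 14.95
tool_pos: [0.479, -0.1125, 0.0262]
orientation: [-2.222, -2.219, 0.001]
force: [-0.3, -0.3, -0.1]
opening: 0.0005
```

```bash
for i in 1; do python3 -m handwheel '0 0 -0.007 0 0 0;0 0 -0.01 0 0 0;0 0 -0.01 0 0 0'; done; python3 -m handwheel '0 0 -0.005 0 0 0;0 0 -0.005 0 0 0;0 0 -0.005 0 0 0'; python3 -m handwheel '0 0 -0.004 0 0 0;0 0 -0.004 0 0 0;0 0 -0.004 0 0 0'
```

```text
t: 15.25
tool_pos: [0.4797, -0.1127, 0.0238]
orientation: [2.223, 2.22, 0.0]
force: [-0.3, 0.6, 0.2]
opening: 0.0007
t: 15.55
tool_pos: [0.4799, -0.1127, 0.0234]
orientation: [2.223, 2.22, -0.0]
force: [-5.8, 1.8, 12.3]
opening: 0.0005
t: 15.85
tool_pos: [0.4799, -0.1128, 0.0233]
orientation: [2.223, 2.22, -0.0]
force: [-11.9, 2.3, 24.7]
opening: 0.0007
```

24.7 N with 0.1 mm of give, so it no longer rocks. I'll lift clear and take a final look.

```bash
python3 -m handwheel '0 0 0.05 0 0 0;0 0 0.15 0 0 0;0 0 0.3 0 0 0;0 -0.15 0.4 0 0 0;0 -0.3 0.5 0 0 0';python3 -m handwheel '-0.1 -0.15 0.1 0 0 0;-0.2 -0.2 0.1 0 0 0;-0.3 -0.2 0.1 0 0 0;-0.3 -0.2 0.1 0 0 0;-0.3 -0.2 0.1 0 0 0'; python3 - <<'E'
from h import *
T=wristT();p,d=snap('wrist','w6.png');p2,d2=snap('top','top3.png');p3,_=snap('side','side3.png')
cv2.imwrite('pics/end.png',cv2.resize(np.vstack([p,p2]),None,fx=.78,fy=.78)[:,:,::-1])
np.save('w6T.npy',T);np.save('w6d.npy',d)
for r in robot.silhouettes('wrist','shim_2'):
    B=cv2.boxPoints(cv2.minAreaRect(cv2.findNonZero(r['pixels'].astype(np.uint8))))
    print(round(r['conf'],2),np.round(B).tolist(),np.round([world('wrist',*b,.012,T=T)[:2] for b in B],3).tolist())
print(robot.read_state()['force'],robot.read_state()['t'])
E
```

```text
t: 16.35
tool_pos: [0.4802, -0.1961, 0.1687]
orientation: [2.219, 2.222, 0.001]
force: [1.2, -0.3, -0.4]
opening: 0.0004
t: 16.85
tool_pos: [0.3897, -0.2561, 0.1967]
orientation: [2.224, 2.217, 0.001]
force: [0.4, -0.4, -0.4]
opening: 0.0003
0.74 [[318.0, 41.0], [360.0, 41.0], [360.0, 86.0], [318.0, 86.0]] [[0.454, -0.129], [0.496, -0.129], [0.498, -0.171], [0.456, -0.172]]
0.7 [[441.0, 56.0], [483.0, 56.0], [483.0, 125.0], [441.0, 125.0]] [[0.58, -0.14], [0.627, -0.137], [0.636, -0.207], [0.588, -0.209]]
[ 0.14583536  0.64943179 -0.62207161] 17.05
```

View pics/end.png

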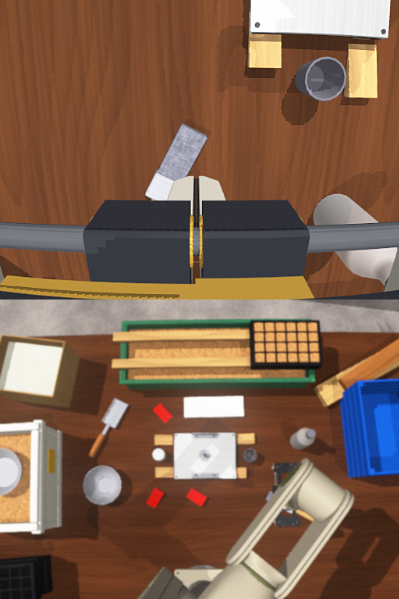

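View pics/side3.png

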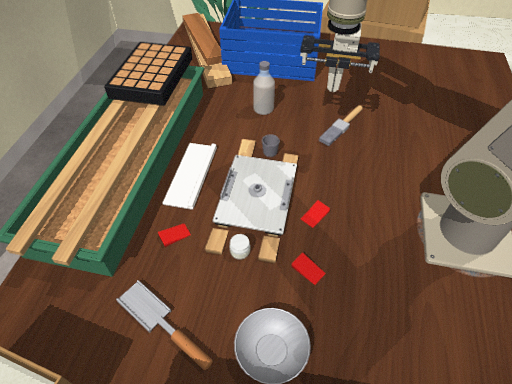

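The near right wedge sits under the plate with its heel at y≈-0.172, where I left it. The other three wedges, the tin, pot, brush, bottle and red pieces are all in their starting places. The robot is clear, so I'll hand in.

```bash
python3 -c "
from plant import robot
print(robot.close_job())"
```

```text
the job is handed in; nothing more can be done
None
```

The plate's near right corner (corner_2) was the one that rocked. Its wedge is now jammed under the foot, and I handed the job in at about 17 s of the 64 s allowed.

- **Finding the corner:** Corner_1 held firm, giving about 0.1 mm at 36 N. Corner_2 gave about 5 mm at 4.9 N, so I stopped there and did not press corners 3 and 4.
- **Driving the wedge:** I pushed shim_2 by its thick end until the push reached 14 N, within the 10–16 N given. The depth picture showed it lying flat, rising evenly from about 8.5 mm at the plate edge to 16 mm at the heel.
- **Check press:** Pressed again at 24.7 N, corner_2 gave about 0.1 mm, so it no longer rocks.
- **Surroundings:** In the last pictures the other three wedges, the tin, the pot and everything else looked undisturbed, and the gripper was clear.

Two checks did not quite match the description:
- **Insertion depth:** The camera put the wedge 26–29 mm inside the end edge, a little deeper than the 20–25 mm stated. The camera calibration is only good to about 2 mm.
- **Plate height:** The fingertips met the plate about 1 mm higher at corner_2 than at corner_1, so the wedge may have lifted that corner slightly. The camera depth showed the plate level to within about 1 mm.

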